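# Hold a rock core in the sprung-probe gauge

### The arm

A 6-joint arm with a two-finger parallel gripper is mounted at the origin on a cart in front of the work surface, level with it; the furniture and walls round the work are solid. World frame = base frame: x ahead of the robot, y to its left, z up, the work surface at z = 0. Lengths are in m, angles in degrees, forces in N, time in s.
With the tool pointing down it reaches from about 0.325 to 0.85 m from the base axis. Payload 4.4 kg.
Tool frame: the origin (TCP) lies on the centre line of the jaws, within the pads' length; the fingertips stand 17 mm ahead of it and the grasp point (between the pads) lies 2 mm behind it; z points along the fingers, y is the line along which they close (so a half turn about z gives the same grasp; the last joint's range is limited). The gripper opens to 94 mm and grips with 3 to 60 N. Pads are 16 mm wide; open, the fingers measure 119 mm over their backs; the gripper's body (75 mm by 177 mm) begins 78 mm behind the grasp point.
Start: joints at [-76.519, 11.837, 88.321, -0, 79.842, -8.623], TCP at [0.216, -0.533, 0.193] pointing down, gripper open.
Joint ranges: [-156.59, 156.59], [-49.26, 127.26], [12.9, 141.05], [-63.56, 243.56], [4.71, 150.69], [-161.64, 161.64]. Speed limits (degrees/s): [159.86, 159.86, 180, 180, 180, 180].

### API

Orientations are given as [roll, pitch, yaw] about the fixed x, y, z axes, in that order (R = Rz(yaw) Ry(pitch) Rx(roll)).
In Python, from bench import robot gives the robot as it stands. The module is installed in compiled form; this text tells all that it offers. Calls block until the motion is done:
- robot.movep(position, orientation): joint-space move of the TCP to a pose.
- robot.move_linear(position, frame=None, max_speed=0.15, force_limit=None): straight line of the TCP; frame=None keeps the orientation; max_speed is the mean speed in m/s. With force_limit (N) it stops when the force on the tool has changed by that much, and returns True; else False.
- robot.move_j(angles): joint-space move.
- robot.grip(opening): opening from 0.0 (shut) to 1.0 (fully open); the grip force is fixed at half the most; returns when the fingers have stopped.
- robot.hold(seconds).
- robot.solve_ik(position, orientation): joint angles nearest the present ones, or None.
- robot.state(): the state.
- robot.get_image(name): name is "side" or "top" or "wrist"; returns (picture, depth): 384x512x3 uint8, red, green, blue; 384x512 float32, m along the optical axis (not along the pixel's ray), 0 where there is no reading.
- robot.get_calibration(name): a dict with "K" (3x3 intrinsics, pixels), "world_to_cam" (4x4, takes a point from world to camera coordinates); the wrist camera has in their place "hand_eye" (4x4, takes a point from camera to tool coordinates, whose origin is the TCP and whose axes are the flange's). Camera axes: x right, y down, z forward; pixel columns grow to the right and rows downward; lengths in m; the calibration is good to about 2 mm. A picture is of the moment at which its call begins: read the wrist's pose just before it. get_calibration takes no time and is no camera call.
A pose or a line that the arm cannot do raises robot.IKError and nothing moves.
- robot.hand_in(): hands the job in; it is judged then, once.
The state is a dict: "time": time; "joint_pos": joint angles; "dq": joint speeds; "tau": joint torques, N m; "ee_pos": TCP position; "eef_rot": TCP orientation; "force": force on the tool from outside, world axes, zero at the start; "torque": the same for the moment, N m; "opening": opening from 0.0 (shut) to 1.0 (fully open); "grasp_force": force on a finger pad.
Only numpy, scipy, OpenCV 4.12 (cv2) and the standard library are available. Lean on these libraries where they do the work, as an engineer would, in place of code of your own. Each camera call takes 0.05 s, during which the arm holds its last target. There are 200 camera calls.

### The job

Measure the taller of the two grey rock cores in the bench gauge: first slide the gauge's flat cover off the measuring seat, all the way along its rails, so that it closes the pocket beside the seat. Then lower the tall core upright into the seat, down to its floor, and push it against the sprung probe until it is hard against the anvil, without ramming it. Finish while still holding it pressed there, since the reading is taken now and the probe would push it back out; leave the shorter core where it stands.

Things in the scene. Friction and masses are not known exactly. Their poses are not given: they have to be found in the camera images.
- gauge: Fixed metal fixture 130 mm (x) by 220 mm (y); all in mm. Origin: centre of its underside on the bench. x: pushing direction, roughly away from the robot; y: along the cover's slide; z up. Seat: flat floor at z = 12, centred at y = -55. Pocket with a steel disc: y = +55. Rails along y at x = -60 and +60, 10 wide, tops at z = 52. A wall 6 thick, top z = 28, stands at y = 0 between them.
- anvil: The hard stop: fixed steel block 12 x 24 (y) x 38 mm tall at the seat's far side. Origin: foot of its plane front face, middle of its width, on the seat's floor (gauge frame 17, -55, 12 mm). The face looks to the gauge's -x; the core comes to rest against it. A tall camera tripod stands behind the gauge, its front leg about 0.6 m ahead of the robot and 0.05 m to its left: keep the wrist on the robot's side of it.
- probe (a joint): Sprung steel pin, 8 mm diameter, that sticks out 10 mm from the middle of the anvil's front face towards the gauge's -x, 24 mm above the seat's floor. 0 = fully out, grows (m) as it is pressed along the gauge's +x; 0.010 = tip level with the anvil's face. Spring: 3 N at 0, 6 N at 0.010.
- cover (a joint): The flat cover's position on its rails, m: 0 = over the seat, grows along the gauge's +y; 0.110 = its end stop, fully over the pocket. Friction about 1.5 N; it stays where it is left. It starts between 0 and 0.035.
- cover_grip (a point): Middle of the upright grip bar on the cover: 40 mm along the gauge's x, 14 mm thick along y, 28 mm tall, standing on the cover plate's top (this point is 14 mm above the plate, 71.5 mm above the bench). Plate: 128 mm (x) by 100 mm (y), 5 mm thick, top 57.5 mm above the bench, bar at its centre.
- core_mid (a point): Centre (half-way up) of the taller core: an upright plain grey rock cylinder of 38 mm diameter, 52 mm tall, about 0.16 kg, standing loose on a fixed black rubber mat, 170 x 250 x 6 mm (mat top 6 mm above the bench), at the start.
- core: The same taller core; origin at the centre of its underside (z up along its axis).
- seated (a point): Where the tall core's centre is when it stands on the seat's floor, hard against the anvil (gauge frame -2, -55, 38 mm; axes as the gauge's). To clear the probe, lower the core 15 mm or more (best 25) short of this point along the gauge's -x. The front rail begins 53 mm short of it. Beside it along y, 50 mm is free once the cover is away.
- short_core_mid (a point): Centre of the shorter grey core, 38 mm diameter, 32 mm tall, standing on the same mat: not wanted, leave it.
Things that resemble listed ones, but are neither listed nor needed, are in the scene too. Leave any green or pink look-alike of the core alone.

How it is judged (in metres and radians):
On the way:
1. the cover is slid fully over the pocket, clear of the seat (value of joint cover above 0.105 m), for 0.2 s.
At the end, for the whole second after the job is handed in: Cover within 5 mm of its end stop; tall core upright (0.12 rad), within 7 mm of the seat's floor and of the probe's line, pressed on the anvil with over 1.5 N, probe in by over 8 mm, fingers still bearing on the core (over 2 N), at rest through the last second (value of joint cover above 0.105 m and value of joint probe above 0.008 m and contact force between core and anvil above 1.5 N and contact force between the fingers and core above 2 N and x of core_mid in the frame of seated above -0.003 m and y of core_mid in the frame of seated between -0.007 and 0.007 m and z of core_mid in the frame of seated below 0.007 m and angle between core_mid's own z axis and vertical below 0.12 rad and linear speed of core below 0.02 m/s); the arm keeps its last pose, push and grip.
It fails at once if the shorter core is moved by more than 3 cm (distance of short_core_mid from where it was at the start of the episode above 0.03 m).
It fails at once if the core is rammed against the anvil (over 60 N) (contact force between core and anvil above 60 N).
It also fails if it takes over 64 s, if anything falls off the work surface, if the arm or the gripper's body presses on something with over 40 N, if the wrist force passes 120 N, or if a joint passes its speed limit or range.

## Working session

There is one attempt and no reset: what is moved stays moved. The work goes in short steps, each a Python script; the robot and the scene stay as the last script left them, time stands still between calls to the robot, and variables do not carry over. Pictures are saved under pics/ and viewed, at most 10 in all, crops included, and the job is handed in when it is done.

```bash
mkdir -p pics; cat > h.py <<'E'
import numpy as np, cv2
from bench import robot
def save(n,img): cv2.imwrite(f'pics/{n}.png',cv2.cvtColor(img,cv2.COLOR_RGB2BGR))
def world(name,d,T=None):
    c=robot.get_calibration(name);K=np.array(c['K'])
    v,u=np.mgrid[0:d.shape[0],0:d.shape[1]]
    P=np.stack([(u-K[0,2])/K[0,0]*d,(v-K[1,2])/K[1,1]*d,d],-1)
    M=np.linalg.inv(np.array(c['world_to_cam'])) if T is None else T
    W=P@M[:3,:3].T+M[:3,3]; W[d<=0]=np.nan
    return W
E
python3 - <<'E'
from h import *
s=robot.state();print(s)
for n in('top','side'):
    i,d=robot.get_image(n);np.savez(f'{n}.npz',i=i,d=d);save(n+'0',i)
    print(robot.get_calibration(n))
i=[np.load(n+'.npz')['i'] for n in('top','side')]
save('both',cv2.resize(np.vstack(i),(400*1,600)))
E
```

```text
{'time': 0.0, 'joint_pos': array([-7.65172931e+01,  1.18832659e+01,  8.84026634e+01,  7.30688425e-04,
        7.98429280e+01, -8.62312089e+00]), 'dq': array([-0.05695967, -0.06865736, -0.03925265,  0.05142045, -0.04205508,
        0.05955781]), 'tau': array([ 1.18206313e-03, -3.70880198e+01, -2.81416386e+01,  6.98860246e-02,
        3.62910179e-02, -1.97631402e-04]), 'ee_pos': array([ 0.21618063, -0.53192072,  0.19171829]), 'eef_rot': array([-1.79872707e+02, -2.00309411e-02,  2.21056759e+01]), 'force': array([-0.10487545, -0.4378462 ,  0.56127364]), 'torque': array([-0.00534098,  0.0059047 , -0.01806935]), 'grasp_force': 0.0, 'opening': 1.0012609765972766}
{'K': array([[377.57586936,   0.        , 251.90839069],
       [  0.        , 377.57586936, 196.86881759],
       [  0.        ,   0.        ,   1.        ]]), 'world_to_cam': array([[ 0.0206357 , -0.99978622, -0.00129747, -0.07793622],
       [-0.98815395, -0.02019818, -0.15213086,  0.56245568],
       [ 0.15207213,  0.00442143, -0.98835951,  1.05802616],
       [ 0.        ,  0.        ,  0.        ,  1.        ]])}
{'K': array([[367.24144498,   0.        , 255.60582139],
       [  0.        , 367.24144498, 190.69698342],
       [  0.        ,   0.        ,   1.        ]]), 'world_to_cam': array([[ 0.98478584, -0.17371478,  0.00447584, -0.56134066],
       [-0.0669776 , -0.4032097 , -0.91265324,  0.05828127],
       [ 0.16034606,  0.8984682 , -0.4087102 ,  0.95616647],
       [ 0.        ,  0.        ,  0.        ,  1.        ]])}
```

View pics/top0.png

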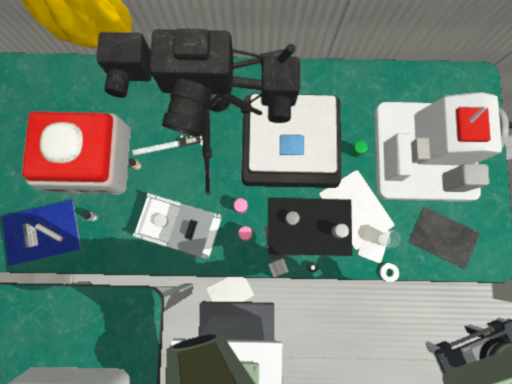

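View pics/side0.png

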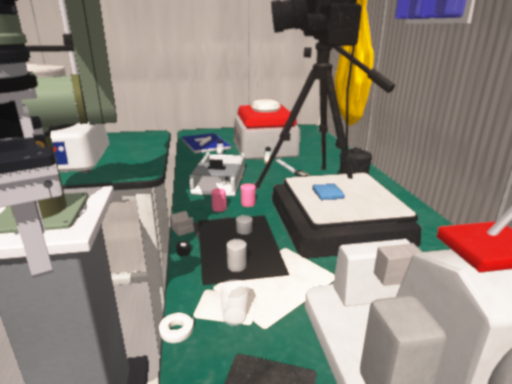

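The top view shows the gauge at (178,223) with its dark grip bar at (190,229) and the pocket disc at (160,218). On the black mat are grey cores at (292,217) and (341,230). In the side view these appear at (244,225), short, and (236,255), tall. A whitish cylinder at (388,238) stands off the mat on the paper, and the pink and green ones are decoys. Next I'll measure these.

```bash
python3 - <<'E'
from h import *
D={n:np.load(n+'.npz') for n in('top','side')}
W=world('top',D['top']['d']); S=world('side',D['side']['d'])
def blob(W,c,r,zl,zh,ax=None):
    m=(np.hypot(W[...,0]-c[0],W[...,1]-c[1])<r)&(W[...,2]>zl)&(W[...,2]<zh); return W[m]
for n,(u,v) in dict(c1=(292,217),c2=(341,230),c3=(386,238),bar=(190,229),disc=(160,218)).items():
    p=W[v,u];print(n,p.round(4))
    for nm,X in(('top',W),('side',S)):
        b=blob(X,p,.05,.018,.2)
        if len(b)>3:
            zt=np.percentile(b[:,2],95); t=b[b[:,2]>zt-.006]
            print('  ',nm,len(b),'ztop',zt.round(4),'mid of top',t[:,:2].mean(0).round(4),((t.min(0)+t.max(0))/2)[:2].round(4),np.ptp(t,axis=0)[:2].round(3))
# gauge outline
g=blob(W,W[223,178],.15,.03,.1)
r=cv2.minAreaRect((g[:,:2]*1000).astype(np.float32));print('gauge rect mm',r)
b=W[(W[...,2]>.066)&(W[...,2]<.12)&(np.hypot(W[...,0]-W[229,190][0],W[...,1]-W[229,190][1])<.05)]
print(cv2.minAreaRect((b[:,:2]*1000).astype(np.float32)))
crop=np.hstack([cv2.resize(D['top']['i'][180:265,125:235],(480,371),interpolation=cv2.INTER_CUBIC)[:300], ])
a=cv2.resize(D['top']['i'][185:260,130:230],(400,300),interpolation=2)
c=cv2.resize(D['top']['i'][190:265,305:405],(400,300),interpolation=2)
e=cv2.resize(D['side']['i'][140:215,160:260],(400,300),interpolation=2)
f=cv2.resize(D['side']['i'][205:280,180:280],(400,300),interpolation=2)
save('crops',np.vstack([np.hstack([a,c]),np.hstack([e,f])]))
E
```

```text
c1 [ 0.508  -0.1841  0.0372]
   top 140 ztop 0.0401 mid of top [ 0.5073 -0.184 ] [ 0.5079 -0.1841] [0.035 0.035]
   side 211 ztop 0.0386 mid of top [ 0.5082 -0.1887] [ 0.5086 -0.1861] [0.036 0.037]
c2 [ 0.4716 -0.3206  0.0601]
   top 172 ztop 0.0613 mid of top [ 0.4726 -0.3212] [ 0.4718 -0.321 ] [0.034 0.035]
   side 478 ztop 0.059 mid of top [ 0.4732 -0.3267] [ 0.4735 -0.3235] [0.036 0.039]
c3 [ 0.4545 -0.4669  0.0036]
   top 192 ztop 0.0615 mid of top [ 0.4538 -0.4615] [ 0.452 -0.46 ] [0.045 0.048]
   side 996 ztop 0.0615 mid of top [ 0.4519 -0.4607] [ 0.4524 -0.4607] [0.047 0.049]
bar [0.4641 0.1032 0.0834]
   top 955 ztop 0.0836 mid of top [0.4657 0.1055] [0.4656 0.1061] [0.037 0.021]
   side 458 ztop 0.0837 mid of top [0.4679 0.1012] [0.4672 0.1015] [0.039 0.015]
disc [0.4974 0.2    0.0353]
   top 162 ztop 0.0418 mid of top [0.4991 0.21  ] [0.5111 0.2007] [0.069 0.098]
   side 28 ztop 0.0484 mid of top [0.5102 0.2458] [0.5064 0.2454] [0.03  0.008]
gauge rect mm ((518.5112915039062, 137.53842163085938), (221.00668334960938, 214.68930053710938), 74.44155883789062)
((465.4150390625, 105.63375854492188), (13.730607986450195, 39.221824645996094), 73.03623962402344)
```

View pics/crops.png

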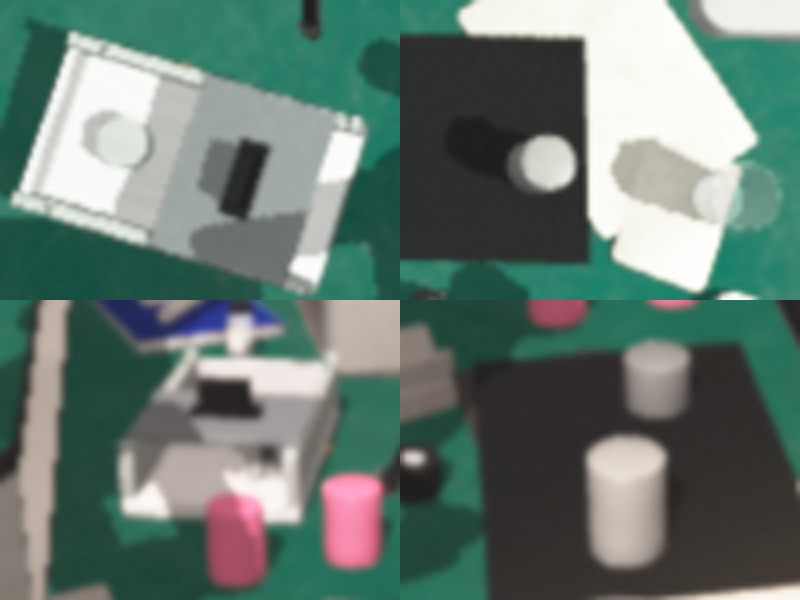

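The tall core is at about (0.4725, -0.3215), top 0.060. The short core is at (0.508, -0.185), top 0.039. The crop confirms that the tall one is the nearer, opaque grey core on the mat; the glassy one on the paper is a decoy. Next I'll look closer at the gauge.

```bash
cat >> h.py <<'E'
from scipy.spatial.transform import Rotation as Rn
def look(n):
    s=robot.state();T=np.eye(4);T[:3,:3]=Rn.from_euler('xyz',s['eef_rot'],degrees=True).as_matrix();T[:3,3]=s['ee_pos']
    i,d=robot.get_image('wrist');c=robot.get_calibration('wrist')
    M=T@np.array(c['hand_eye']);W=world('wrist',d,M);np.savez(n+'.npz',i=i,d=d,W=W);save(n,i);return i,d,W
E
python3 - <<'E'
from h import *
print(np.array(robot.get_calibration('wrist')['hand_eye']).round(3))
robot.movep([0.45,0.12,0.25],[180,0,-17])
i,d,W=look('w1'); print(robot.state()['time'],robot.state()['ee_pos'])
z=W[...,2];m=(z>.064)&(z<.1)&(np.hypot(W[...,0]-.4655,W[...,1]-.1045)<.05);b=W[m]
print('bar',len(b),np.percentile(b[:,2],90),cv2.minAreaRect((b[b[:,2]>.075][:,:2]*1000).astype(np.float32)))
m=(z>.035)&(z<.066)&(np.abs(W[...,0]-.48)<.13)&(np.abs(W[...,1]-.15)<.16);b=W[m]
print('gauge',cv2.minAreaRect((b[:,:2]*1000).astype(np.float32)))
p=W[(z>.05)&(z<.064)];print('plate/rail z',np.percentile(p[:,2],[10,50,90]).round(4))
E
```

```text
[[-0.    -0.969 -0.247  0.072]
 [ 1.    -0.     0.001 -0.001]
 [-0.001 -0.247  0.969 -0.192]
 [ 0.     0.     0.     1.   ]]
2.6167 [0.45022439 0.11942311 0.2499498 ]
bar 420 0.08657892001971917 ((465.03631591796875, 107.4288101196289), (12.962471961975098, 39.88851547241211), 73.4784927368164)
gauge ((518.4258422851562, 138.22291564941406), (220.7273712158203, 215.90985107421875), 74.79756164550781)
plate/rail z [0.052  0.0573 0.0589]
```

View pics/w1.png

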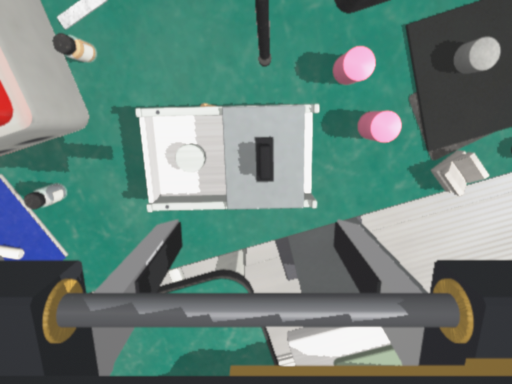

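The gauge fills (140-317, 104-210), with the bar at (264,159) and the disc at (190,158). The pink decoys are clear at right. Now I'll fit the gauge frame using only that region.

```bash
python3 - <<'E'
from h import *
from scipy.optimize import minimize
f=np.load('w1.npz');W=f['W'][95:218,130:325].reshape(-1,3)
b=W[(W[:,2]>.046)&(W[:,2]<.064)]
T=np.load('top.npz');X=world('top',T['d'])[185:265,125:230].reshape(-1,3);t=X[(X[:,2]>.046)&(X[:,2]<.064)]
for q in(b,t):
    r=cv2.minAreaRect((q[:,:2]*1000).astype(np.float32));print(r)
    a=np.radians(-16.5);R=np.array([[np.cos(a),-np.sin(a)],[np.sin(a),np.cos(a)]])
    g=q[:,:2]@R; print('ext',np.percentile(g,[.3,99.7],axis=0).round(4),'bar',(np.array([.465,.1065])@R).round(4))
    # rail edge slope: far/near edge of x per y bin
    bins=np.round(g[:,1]/.01); E=np.array([[k*.01,g[bins==k,0].max(),g[bins==k,0].min()] for k in np.unique(bins) if (bins==k).sum()>5])[2:-2]
    print('edge slopes deg',np.degrees(np.polyfit(E[:,0],E[:,1],1)[0]).round(2),np.degrees(np.polyfit(E[:,0],E[:,2],1)[0]).round(2),np.median(E,axis=0))
E
```

```text
((476.6812438964844, 149.5749969482422), (220.0999298095703, 130.1235809326172), 74.2994155883789)
ext [[0.3497 0.171 ]
 [0.48   0.388 ]] bar [0.4156 0.2342]
edge slopes deg -0.72 -1.25 [0.28       0.47899652 0.35089915]
((512.2289428710938, 138.84608459472656), (219.98291015625, 201.9315948486328), 74.2275161743164)
ext [[0.3505 0.1701]
 [0.4815 0.3873]] bar [0.4156 0.2342]
edge slopes deg -4.49 -0.87 [0.28       0.48012601 0.35121358]
```

```bash
cat >> h.py <<'E'
GC=np.array([.4767,.1496,0]);YAW=-15.7;GR=Rn.from_euler('z',YAW,degrees=True).as_matrix()
g2w=lambda x,y,z:GC+GR@np.array([x,y,z])
w2g=lambda p:GR.T@(np.asarray(p)-GC)
O=[180,0,YAW]
E
python3 - <<'E'
from h import *
robot.grip(0.45)
robot.movep(g2w(.0004,-.0447,.13),O)
c=robot.move_linear(g2w(.0004,-.0447,.079),max_speed=.1,force_limit=10);print(c)
robot.grip(0.0);s=robot.state();print(s['opening'],s['grasp_force'],w2g(s['ee_pos']))
c=robot.move_linear(g2w(.0004,.045,.079),max_speed=.08,force_limit=15);print(c)
c=robot.move_linear(g2w(.0004,.062,.079),max_speed=.03,force_limit=10)
s=robot.state();print(c,w2g(s['ee_pos']),s['force'],s['opening'],s['time'])
E
```

```text
False
0.007832600027091177 0.0 [ 0.00037887 -0.04472033  0.07894919]
False
False [0.00027328 0.06203772 0.07890358] [-0.23444061 -0.24681487  0.63092278] 0.0048144071366946085 7.525
```

```bash
python3 - <<'E'
from h import *
i,d,W=look('w2')
E
```

```text
(no output)
```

View pics/w2.png

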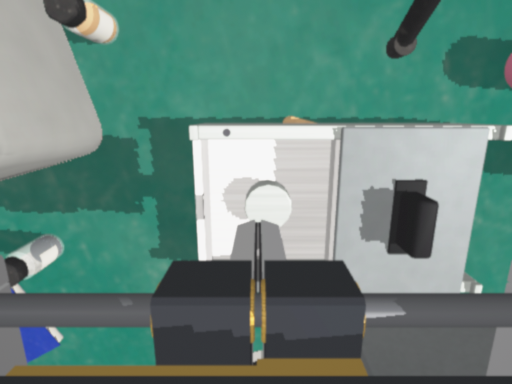

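The fingers closed on nothing, and the bar (412,218) stands well to the right of the tip (258,225). I'll re-measure the bar and plate from this view.

```bash
python3 - <<'E'
from h import *
for n in('w1','w2'):
    W=np.load(n+'.npz')['W'];G=(W-GC)@GR
    s=slice(None)
    for nm,(z0,z1) in dict(bar=(.078,.1),plate=(.0545,.062),disc=(.02,.05)).items():
        m=(G[...,2]>z0)&(G[...,2]<z1)&(abs(G[...,0])<.05)&(abs(G[...,1])<.115)
        q=G[m]
        if len(q)>5: v,u=np.nonzero(m);print(n,nm,len(q),'px',u.min(),u.max(),v.min(),v.max(),'min',np.percentile(q,2,axis=0).round(4),'max',np.percentile(q,98,axis=0).round(4))
print(robot.state()['opening'],robot.state()['ee_pos'],robot.state()['eef_rot'], robot.state()['time'])
E
```

```text
w1 bar 408 px 259 270 145 179 min [-0.0185 -0.0503  0.0824] max [ 0.0193 -0.0373  0.0872]
w1 plate 5955 px 223 304 117 199 min [-0.0478 -0.0919  0.0561] max [0.0483 0.004  0.0608]
w1 disc 1571 px 140 204 121 199 min [-0.046   0.038   0.0211] max [0.0471 0.1089 0.049 ]
w2 bar 1634 px 239 438 198 258 min [-0.0179 -0.0495  0.0787] max [0.0197 0.0664 0.0984]
w2 plate 15648 px 333 485 148 280 min [-0.0476 -0.0915  0.0563] max [0.0485 0.0048 0.0608]
w2 disc 3966 px 193 339 143 259 min [-0.041  -0.0002  0.0212] max [0.0473 0.1091 0.049 ]
0.006621597557333411 [0.49376305 0.20916466 0.0789286 ] [ 1.79990059e+02  8.85478573e-03 -1.56935408e+01] 7.575
```

```bash
python3 - <<'E'
from h import *
def st(t):
    s=robot.state();print(t,round(s['time'],2),s['opening'].round(3) if hasattr(s['opening'],'round') else s['opening'],s['grasp_force'],w2g(s['ee_pos']).round(4),np.round(s['force'],1))
robot.move_linear(g2w(.0,.062,.13));st('up')
robot.grip(0.5);st('g')
robot.move_linear(g2w(.0,-.0435,.13),max_speed=.2);st('over')
print(robot.move_linear(g2w(.0,-.0435,.077),max_speed=.1,force_limit=10));st('down')
i,d,W=look('w3')
robot.grip(0.0);st('closed')
i2,d,W=look('w4')
save('w34',np.hstack([i[100:384,60:450],i2[100:384,60:450]]))
E
```

```text
up 8.07 0.00638119516169458 0.0 [1.000e-04 6.190e-02 1.301e-01] [ 0.2 -0.6 -0.3]
g 8.93 0.49978355460522533 0.0 [1.000e-04 6.200e-02 1.301e-01] [-0.5 -0.7 -0.6]
over 9.6 0.49789770676560574 0.0 [ 0.0003 -0.0432  0.1303] [-0.6 -0.   0.1]
False
down 10.28 0.4963590929510645 0.0 [ 0.0003 -0.0431  0.0772] [-0.7  0.3  0.2]
closed 11.17 0.007193685564164201 0.0 [-0.     -0.0435  0.077 ] [-0.8 -1.   0.1]
```

View pics/w34.png

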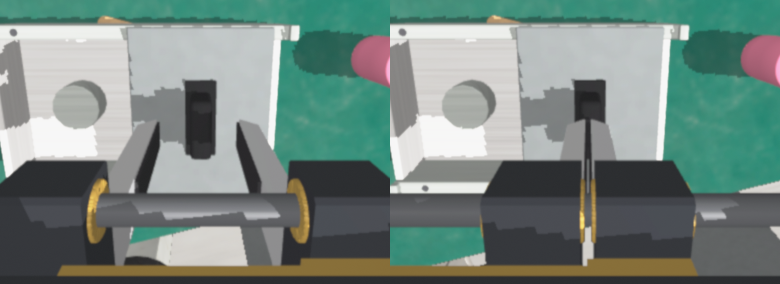

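```bash
python3 - <<'E'
from h import *
f=np.load('w4.npz');W=f['W'];G=(W-GC)@GR;d=f['d']
for r in range(184,320,6): print(r,[ (round(float(d[r,c]),3),*G[r,c].round(3)) for c in (247,267)])
t,D=robot.get_image('side');S=(world('side',D)-GC)@GR
np.savez('s2.npz',i=t,d=D);a=cv2.resize(t[90:240,140:300],(640,600),interpolation=2);save('s2',a)
E
```

```text
184 [(0.213, np.float64(0.025), np.float64(-0.035), np.float64(0.061)), (0.211, np.float64(0.026), np.float64(-0.049), np.float64(0.063))]
190 [(0.214, np.float64(0.021), np.float64(-0.035), np.float64(0.061)), (0.215, np.float64(0.021), np.float64(-0.049), np.float64(0.06))]
196 [(0.217, np.float64(0.017), np.float64(-0.035), np.float64(0.059)), (0.204, np.float64(0.02), np.float64(-0.049), np.float64(0.072))]
202 [(0.217, np.float64(0.012), np.float64(-0.035), np.float64(0.06)), (0.193, np.float64(0.019), np.float64(-0.048), np.float64(0.084))]
208 [(0.217, np.float64(0.008), np.float64(-0.035), np.float64(0.061)), (0.193, np.float64(0.015), np.float64(-0.048), np.float64(0.085))]
214 [(0.219, np.float64(0.004), np.float64(-0.035), np.float64(0.061)), (0.194, np.float64(0.011), np.float64(-0.048), np.float64(0.084))]
220 [(0.22, np.float64(-0.001), np.float64(-0.035), np.float64(0.061)), (0.194, np.float64(0.008), np.float64(-0.048), np.float64(0.086))]
226 [(0.178, np.float64(0.01), np.float64(-0.036), np.float64(0.101)), (0.178, np.float64(0.01), np.float64(-0.048), np.float64(0.
[... 1356 characters left out ...]
oat64(0.206))]
292 [(0.069, np.float64(0.034), np.float64(-0.04), np.float64(0.208)), (0.069, np.float64(0.033), np.float64(-0.045), np.float64(0.207))]
298 [(0.067, np.float64(0.033), np.float64(-0.04), np.float64(0.209)), (0.067, np.float64(0.033), np.float64(-0.044), np.float64(0.21))]
304 [(0.068, np.float64(0.032), np.float64(-0.04), np.float64(0.209)), (0.066, np.float64(0.033), np.float64(-0.044), np.float64(0.211))]
310 [(0.066, np.float64(0.032), np.float64(-0.04), np.float64(0.211)), (0.067, np.float64(0.031), np.float64(-0.044), np.float64(0.21))]
316 [(0.067, np.float64(0.03), np.float64(-0.04), np.float64(0.211)), (0.066, np.float64(0.03), np.float64(-0.044), np.float64(0.211))]
```

View pics/s2.png

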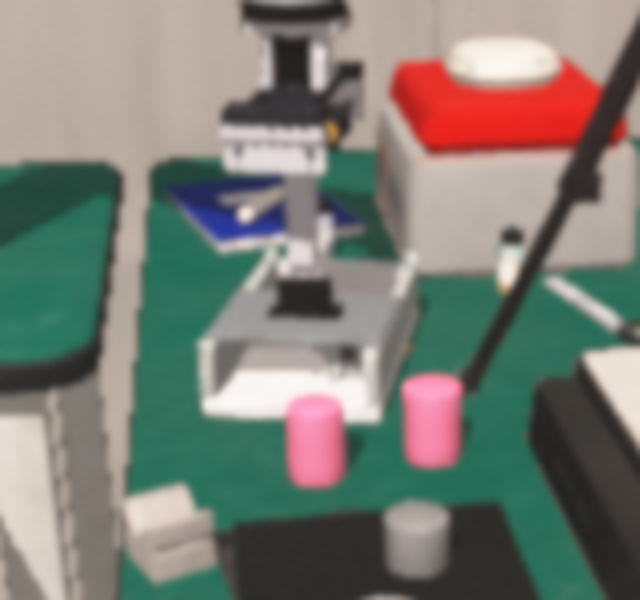

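The side view shows the fingertips resting above the bar's top, and wrist depth puts them at z≈0.094 while the TCP reads 0.077. So the tips stand about 17 mm behind the reported TCP instead of 17 mm ahead, an offset of about 34 mm. I'll descend further under force guard and correct for it.

```bash
cat >> h.py <<'E'
def st(t):
    s=robot.state();print(t,round(s['time'],2),round(float(s['opening']),3),np.round(s['grasp_force'],1),w2g(s['ee_pos']).round(4),np.round(GR.T@s['force'],1))
E
python3 - <<'E'
from h import *
robot.grip(0.45)
print(robot.move_linear(g2w(.0,-.043,.046),max_speed=.06,force_limit=6));st('down')
robot.grip(0.0);st('closed')
if robot.state()['opening']>.08:
    print(robot.move_linear(g2w(0,.045,robot.state()['ee_pos'][2]),max_speed=.08,force_limit=20));st('a')
    print(robot.move_linear(g2w(0,.063,robot.state()['ee_pos'][2]),max_speed=.03,force_limit=12));st('b')
E
```

```text
True
down 12.6 0.449 2.5 [-0.0013 -0.0434  0.0452] [-0.2 -0.3  5. ]
closed 13.15 0.148 33.0 [-0.0013 -0.0437  0.0452] [ 1.2 -0.6  4.1]
False
a 14.41 0.15 32.8 [-0.0014  0.0454  0.0451] [-3.3  1.1  5.9]
True
b 14.84 0.149 31.4 [-0.0014  0.0537  0.0452] [ 0.3 -3.2  3.6]
```

```bash
python3 - <<'E'
from h import *
print(robot.move_linear(g2w(-.0014,.066,.0452),max_speed=.02,force_limit=12));st('b2')
robot.grip(0.5)
robot.move_linear(g2w(0,.054,.14),max_speed=.25)
robot.move_linear(g2w(-.03,-.02,.19),max_speed=.25);robot.hold(.2)
i,d,W=look('w5');G=(W-GC)@GR
for nm,z0,z1 in(('plate',.0545,.062),('bar',.078,.09)):
    q=G[(G[...,2]>z0)&(G[...,2]<z1)&(abs(G[...,0])<.045)&(abs(G[...,1])<.13)];print(nm,len(q),np.percentile(q,[2,98],axis=0).round(4).tolist())
m=(G[...,2]>.045)&(G[...,2]<.056)&(G[...,1]>-.075)&(G[...,1]<-.035)&(G[...,0]>.005)&(G[...,0]<.05);q=G[m];print('anvil',len(q),np.percentile(q,[3,50,97],axis=0).round(4).tolist() if len(q) else '')
robot.movep([.44,-.31,.2],O);robot.hold(.2)
i,d,W=look('w6')
for nm,c in(('tall',(.4725,-.3215)),('short',(.508,-.185))):
    b=W[(np.hypot(W[...,0]-c[0],W[...,1]-c[1])<.035)&(W[...,2]>.02)]
    zt=np.percentile(b[:,2],90);t=b[b[:,2]>zt-.006];print(nm,len(t),zt,t[:,:2].mean(0),cv2.minEnclosingCircle((t[:,:2]*1000).astype(np.float32)))
st('end')
E
```

```text
True
b2 15.16 0.151 31.6 [-0.0014  0.0536  0.0452] [-0.4 -3.   3.5]
plate 7546 [[-0.0429, 0.0065, 0.0561], [0.0432, 0.1025, 0.0608]]
bar 640 [[-0.0183, 0.0478, 0.0788], [0.0195, 0.061, 0.0869]]
anvil 492 [[0.0181, -0.0659, 0.0452], [0.0284, -0.0551, 0.0489], [0.0485, -0.0446, 0.0514]]
tall 5111 0.34271236142799627 [ 0.46014122 -0.31827282] ((463.0669250488281, -318.81097412109375), 33.492149353027344)
short 883 0.038521030314641186 [ 0.50706505 -0.18470081] ((506.675537109375, -183.7669677734375), 19.01837158203125)
end 19.05 0.501 0.0 [ 0.0892 -0.4515  0.2001] [-0.1  0.4  0.6]
```

View pics/w5.png

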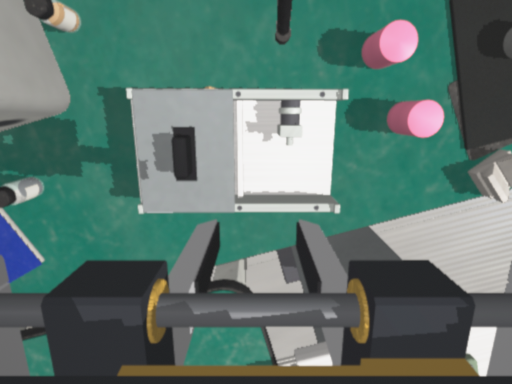

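The cover is now over the pocket (bar at (184,155), gauge y≈0.0545, about 0.109 of travel). The anvil and probe at (290,125) match the gauge frame. Now I'll grasp the tall core.

```bash
python3 - <<'E'
from h import *
W=np.load('w6.npz')['W'];c=(.4725,-.3215)
b=W[(np.hypot(W[...,0]-c[0],W[...,1]-c[1])<.035)&(W[...,2]>.045)&(W[...,2]<.07)]
print(len(b),np.percentile(b[:,2],90))
(x,y),r=cv2.minEnclosingCircle((b[:,:2]*1000).astype(np.float32));print(x,y,r)
if abs(x-472.5)<6 and abs(y+321.5)<6:
    x,y=x/1000,y/1000
    robot.grip(.7)
    robot.movep([x,y,.08],O)
    print(robot.move_linear([x,y,.006],max_speed=.12,force_limit=8));st('down')
    robot.grip(0);st('grip')
    print(robot.state()['ee_pos'],x,y)
    robot.move_linear([x,y,.16],max_speed=.15);st('up')
    i,d,W=look('w7')
E
```

```text
979 0.0593001066921088
471.761474609375 -321.62786865234375 18.87690544128418
False
down 20.9 0.704 0.0 [ 0.1238 -0.4555  0.0072] [ 0.3  0.  -0.8]
grip 21.45 0.4 30.0 [ 0.1231 -0.4553  0.0065] [-1.3 -0.5  2.5]
[ 0.47199146 -0.3219992   0.00646571] 0.471761474609375 -0.3216278686523438
up 22.62 0.404 30.0 [ 0.1218 -0.4545  0.1586] [-0.3 -0.3 -2. ]
```

View pics/w7.png

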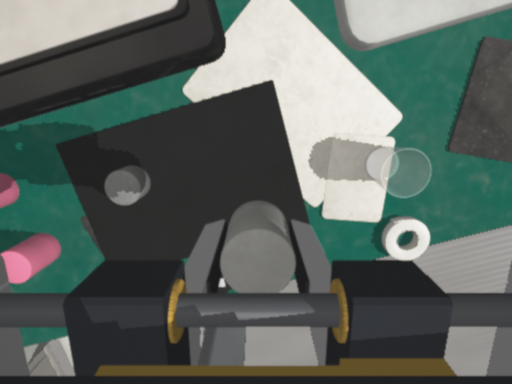

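The tall core is held upright between the pads at (258,245), and the short core at (128,185) is untouched. I'll carry it over and lower it 25 mm short of the anvil.

```bash
python3 - <<'E'
from h import *
robot.movep(g2w(-.027,-.055,.16),O);st('over')
robot.move_linear(g2w(-.027,-.055,.03),max_speed=.12,force_limit=12);st('low')
print(robot.move_linear(g2w(-.027,-.055,.008),max_speed=.02,force_limit=5));st('floor')
z=robot.state()['ee_pos'][2]
if z<.0165:
    print(robot.move_linear(g2w(-.013,-.055,z),max_speed=.03,force_limit=10));st('near')
    print(robot.move_linear(g2w(.003,-.055,z),max_speed=.01,force_limit=14));st('push');robot.hold(.3);st('hold')
E
```

```text
over 24.25 0.402 30.0 [-0.0262 -0.0555  0.1601] [ 0.2  0.9 -1.9]
low 25.48 0.399 30.0 [-0.0261 -0.0547  0.0307] [ 0.6  0.1 -2. ]
True
floor 26.31 0.398 30.0 [-0.0272 -0.0551  0.0123] [-0.3 -0.2  3.4]
True
near 26.56 0.402 30.0 [-0.0272 -0.0551  0.0123] [-0.4 -0.   3.6]
True
push 27.46 0.398 30.0 [-0.0271 -0.055   0.0124] [-1.5  0.1  4.4]
hold 27.76 0.398 30.0 [-0.0271 -0.0551  0.0124] [-1.3 -0.4  4.3]
```

```bash
python3 - <<'E'
from h import *
robot.move_linear(g2w(-.0272,-.055,.0145),max_speed=.02);robot.hold(.2);st('lift')
print(robot.move_linear(g2w(-.0135,-.055,.0145),max_speed=.02,force_limit=8));st('near')
E
```

```text
lift 28.22 0.399 30.0 [-0.0276 -0.0551  0.0141] [ 0.2 -0.6 -2.1]
False
near 29.05 0.403 30.0 [-0.0137 -0.055   0.0144] [ 0.3 -0.4 -1. ]
```

Floor friction was what blocked it: the core slides freely 2 mm higher. I'll push with it just skimming the floor.

```bash
python3 - <<'E'
from h import *
z=.0131
robot.move_linear(g2w(-.0135,-.055,z),max_speed=.02,force_limit=4);st('low')
print(robot.move_linear(g2w(-.004,-.055,z),max_speed=.015,force_limit=12));st('probe')
for x in np.arange(-.003,.008,.001):
    c=robot.move_linear(g2w(x,-.055,z),max_speed=.01,force_limit=14);robot.hold(.15)
    f=GR.T@robot.state()['force'];print(c,round(x,4));st('')
    if f[0]<-14 or c: break
E
```

```text
low 29.3 0.402 30.0 [-0.0138 -0.0551  0.0129] [ 0.1 -0.3 -1.5]
False
probe 30.08 0.401 30.0 [-0.005  -0.0551  0.0127] [-4.9  0.5  0.3]
False -0.003
 30.48 0.402 30.0 [-0.0042 -0.0551  0.0127] [-5.   0.3 -0.9]
False -0.002
 30.88 0.4 30.0 [-0.0033 -0.0551  0.0126] [-6.4  0.6 -0.4]
False -0.001
 31.28 0.399 30.0 [-0.0025 -0.0552  0.0126] [-5.4  0.3 -0.5]
False 0.0
 31.68 0.401 30.0 [-0.0021 -0.0552  0.0126] [-7.8  1.4  1.6]
False 0.001
 32.08 0.396 30.0 [-0.0021 -0.0552  0.0125] [-9.1  0.7  2.9]
False 0.002
 32.48 0.399 30.0 [-0.0021 -0.0552  0.0126] [-11.8   0.6   6.2]
False 0.003
 32.88 0.399 30.0 [-0.0021 -0.0552  0.0126] [-14.2  -0.    9.6]
```

```bash
python3 - <<'E'
from h import *
for x in(.004,.005):
    print(robot.move_linear(g2w(x,-.055,.0134),max_speed=.01,force_limit=14));robot.hold(.2);st('')
robot.hold(1);st('held')
i,d,W=look('w8');G=(W-GC)@GR
q=G[(G[...,2]>.054)&(G[...,2]<.072)&(np.hypot(G[...,0]+.002,G[...,1]+.055)<.03)]
print(len(q),np.percentile(q,[3,50,97],axis=0).round(4).tolist())
E
```

```text
False
 33.34 0.4 30.0 [-0.0021 -0.0552  0.0126] [-15.6   0.6   9.6]
False
 33.79 0.396 30.0 [-0.0022 -0.0552  0.0126] [-17.7   0.1  12.1]
held 34.79 0.403 30.0 [-0.0022 -0.0552  0.0126] [-18.6   1.2  12.6]
5143 [[-0.0147, -0.0779, 0.0562], [0.0036, -0.0543, 0.0645], [0.0167, -0.0323, 0.0692]]
```

View pics/w8.png

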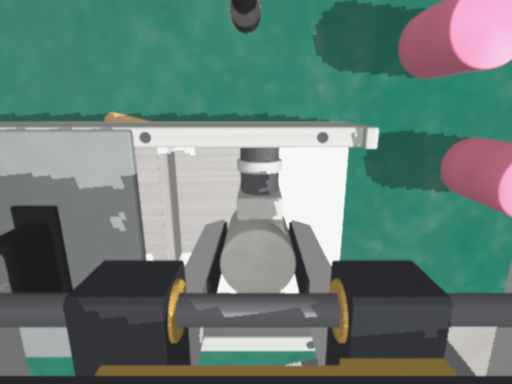

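The core (258,255) stands upright against the anvil block (260,205), centred on the probe's line and steadily pressed with about 18 N. The cover is clear at left.

```bash
python3 -c "
from h import *
print(robot.hand_in());st('end')"
```

```text
the job is handed in; nothing more can be done
None
the job is handed in; nothing more can be done
```

I handed the job in at about 35 s with the cover slid over the pocket (about 109 of 110 mm) and the tall core on the seat floor, held against the anvil with about 18 N of push; the hand-in call returned no verdict.

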